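# Set a tablet clamp's gap and feel it with a gauge blade

### The arm

A 7-joint arm with a two-finger parallel gripper is mounted at the origin on the work surface. World frame = base frame: x ahead of the robot, y to its left, z up, the work surface at z = 0. Lengths are in m, angles in degrees, forces in N, time in s.
With the tool pointing down it reaches from about 0.4 to 0.925 m from the base axis. Payload 4.1 kg.
Tool frame: the origin (TCP) lies midway between the tips of the shut fingers; the grasp point (between the pads) lies 19 mm behind it; z points along the fingers, x is the direction in which the jaws open and shut, and the axes are right-handed (so a half turn about z gives the same grasp; the last joint's range is limited). The gripper opens to 85 mm and grips with 20 to 120 N. Pads are 22 mm wide; open, the fingers measure 114 mm over their backs; the gripper's body (76 mm by 85 mm) begins 54 mm behind the grasp point. The pads swing forward as they close: fully open they stand 13 mm farther back than shut.
Start: joints at [-69.385, 22.827, 2.584, 88.041, -1.071, 69.15, -2.905], TCP at [0.288, 0.583, 0.231] pointing down, gripper open.
Joint ranges: [-161.44, 161.44], [-28.35, 127.94], [-78.24, 83.42], [0, 140.83], [-78.03, 258.03], [13.02, 114.36], [-168.23, 168.23]. Speed limits (degrees/s): [147.25, 147.25, 180, 180, 180, 180, 180].

### API

Orientations are given as a 3x3 rotation matrix whose columns are the frame's x, y, z axes.
In Python, from plant import arm gives the robot as it stands. The module is installed in compiled form; this text tells all that it offers.
- The arm moves only by the tool move_arm, never from a script. Its argument "commands" is a list that holds one entry, the list of rows, each a list of 5 numbers: the shift along the tool's x, y, z in cm, then the turn about the tool's z in rad, then the finger opening in cm, from 0 to 8.54. In form: [[[x, y, z, twist, gripper], ...]]. A call has 1 to 10 rows; each row is the pose to reach, as a shift and turn from the pose measured when the call began, along the tool's axes at that moment; what a row does not reach only later rows make up. A row lasts 1/8 s, in which the tool goes at most 62.5 mm and 10.7 degrees, less where a joint would pass 70% of its speed; a pose out of reach is approached as far as the arm can. A call with a gripper value outside its range is refused whole. The fingers move at their own pace and stop on an object; "squeeze" is the grip in N (left out, the last holds). Time passes only in rows, so rows that repeat a pose let the fingers close. It gives the time, the measured TCP pose, the force and the opening at its end, in the units of the state.
- arm.get_state(): the state, without advancing time (a new reading comes with each control period).
- arm.get_image(name): name is "scene" or "top" or "wrist"; returns a dict with "image" (480x640x3 uint8, red, green, blue), "K" (3x3 intrinsics, pixels), "T" (4x4, takes a point from camera to world coordinates). Camera axes: x right, y down, z forward; pixel columns grow to the right and rows downward; lengths in m; the calibration is good to about 2 mm. The wrist camera is an equidistant fisheye: a pixel r from the principal point sees the ray r / f radians off the axis. A picture is of the moment at which its call begins. There is no depth.
- arm.hand_in(): hands the job in, once; it reports no verdict.
The state is a dict: "t": time; "joint_positions": joint angles; "joint_vel": joint speeds; "joint_torque": joint torques, N m; "tool_pos": TCP position; "eef_rot": TCP orientation; "ft_force": force on the tool from outside, world axes, zero at the start; "torque": the same for the moment, N m; "grip_width": opening from 0.0 (shut) to 1.0 (fully open).
Only numpy, scipy, OpenCV 4.12 (cv2) and the standard library are available. Lean on these libraries where they do the work, as an engineer would, in place of code of your own. Each camera call takes 0.05 s, during which the arm holds its last target.

### The job

Set up the tablet clamp on the meeting table: slide its gap slider until the grip stands level with the raised index rib beside the track, then take the gauge blade by its handle out of its stand. Slide the blade straight down between the clamp's two plates, where it drags snugly, until the line across the blade is level with the top edges of the plates, and finish while holding it there, still gripped. Do not shift the mouse, speaker, mug or phone.

Things in the scene. Friction and masses are not known exactly. Their poses are not given: they have to be found in the camera images.
- gap_slider (a joint): Gap slider of the clamp, in m: 0 at the end of the track nearest the plates, 0.056 at the other; it stays where left (about 2.5 N to move). The grip is level with the index rib at 0.040. Moving it up closes the gap between the plates by 0.12 mm per mm, from 6.8 mm at joint 0 to 2 mm at the rib.
- grip (a point): Centre of the slider's black upright grip: 14 mm along the track (y), 26 mm across it (x), 32 mm tall, its top 58 mm above the table. Its foot, 22 mm along and 30 mm across, reaches 27 mm above the table, on an aluminium plate 150 x 240 mm whose top is 20 mm above the table. Axes: y along the track towards growing joint values (away from the plates), z up.
- mark (a point): Where the grip's centre must come: level with the index rib, a dark steel rib 4 mm wide, 20 mm long, 3 mm high on the plate, 34 mm off the track's middle line on the -x side. This point is on the middle line at the height of the grip's centre, 42 mm above the table. Axes as for the grip.
- gap (a point): Mouth of the clamp: middle of the slot between two upright steel plates (56 mm wide), level with their top edges, 82 mm above the table, 120 mm from the mark towards -y. x across the slot (through the plates), y along it, z up. The plates' top 14 mm flare to a 20 mm mouth, the next 10 mm taper gently, the next 33 mm are parallel. The clamp's top, with plates and slider, floats 6 mm either way along x (0.3 N/mm), so the slot centres itself on the blade.
- front_plate (a joint): How far the sprung front (-x) plate has yielded outwards, in m: 0 with the slot empty, about 0.002 with the blade in the slot and the slider at the rib; at most 0.006. Spring 1.2 N/mm with 3.6 N preload; the blade drags with some 4 to 10 N, first felt about 11 mm before its line is level.
- handle (a point): Centre of the gauge's black handle, 14 mm thick (x), 34 mm wide (y), 44 mm tall (z, up). Below it hangs the steel blade, 4 mm thick (x), 30 mm wide (y), 60 mm long. At the start the blade stands in its stand, hidden, and the handle's underside rests on the stand's top, so that this point is 86 mm above the table.
- line (a point): The dark line across the blade, 30 mm above the blade's tip, 52 mm straight below the handle's centre; axes as for the handle.
- gauge: The gauge (handle and blade, 70 g); origin at the middle of the blade's tip, 82 mm below the handle's centre; axes as for the handle.
- stand: Grey block 60 x 70 mm, 64 mm tall, fixed to the table, with an 8 x 36 mm slot in its top in which the blade stands; origin at the centre of its underside; x across the slot, y along it.
- mouse: Black computer mouse, 100 x 58 mm, 34 mm high; bystander; origin on its underside.
- speaker: White round speaker, 96 mm across, 128 mm high; bystander; origin on its underside.
- mug: White mug, 80 mm across, 90 mm high; bystander; origin on its underside.
- phone: Black phone lying flat, 150 x 72 x 9 mm; bystander; origin on its underside.
Things that resemble listed ones, but are neither listed nor needed, are in the scene too. Several things have the shape of the stand; the one meant has the colours described above.

How it is judged (in metres and radians):
On the way, in this order (a step that is already met when the one before it is completed fails the run):
1. the slider grip is level with the index rib (within 4 mm) (value of joint gap_slider between 0.036 and 0.044 m), for 0.2 s.
2. the gauge is held in the fingers, lifted clear of its stand (contact force between the fingers and gauge above 2 N and z of gauge in the frame of stand above 0.07 m), for 0.1 s.
At the end, for the whole second after the job is handed in: The slider is within 5 mm of the index rib; the blade stands in the slot with its line within 6 mm of the plates' top edges, within 15 mm of the slot's middle and within 0.12 rad of square, the sprung plate yields 0.8 to 4.5 mm, and the gauge is still gripped by the fingers (over 2 N) and at rest (value of joint gap_slider between 0.035 and 0.045 m and z of line in the frame of gap between -0.006 and 0.006 m and x of line in the frame of gap between -0.005 and 0.005 m and y of line in the frame of gap between -0.015 and 0.015 m and angle between the z axis of gauge and the z axis of gap, either way round below 0.12 rad and angle between the x axis of gauge and the x axis of gap, either way round below 0.12 rad and value of joint front_plate between 0.0008 and 0.0045 m and contact force between the fingers and gauge above 2 N and linear speed of gauge below 0.02 m/s); the arm keeps its last pose, push and grip.
It fails at once if a bystander is shifted by more than 25 mm (distance of any of mouse, speaker, mug, phone from where it was at the start of the episode above 0.025 m).
It also fails if it takes over 50 s, if anything falls off the work surface, if the arm or the gripper's body presses on something with over 40 N, if the wrist force passes 120 N, or if a joint passes its speed limit or range.

## Working session

There is one attempt and no reset: what is moved stays moved. The work goes in short steps, Python scripts to look and compute and a tool call to move; the robot and the scene stay as the last step left them, time stands still between calls to the robot, and variables do not carry over. Pictures are saved under pics/ and viewed, and the job is handed in when it is done.

Besides the shell and the picture viewer there is one more tool, called after "Request:" by a JSON object that holds its "fn" and its "kwargs". move_arm: Moves the arm, as the interface text tells. Its arguments: {"type":"object","properties":{"commands":{"type":"array","items":{"type":"array","items":{"type":"array","items":{"type":"number"}}}},"squeeze":{"type":"number"}},"required":["commands"]}

```bash
mkdir -p pics; python3 - <<'E'
from plant import arm
import cv2,numpy as np
s=arm.get_state();print({k:np.round(v,3).tolist() for k,v in s.items()})
for n in ["scene","top","wrist"]:
    d=arm.get_image(n);cv2.imwrite(f"pics/{n}0.png",d["image"][:,:,::-1]);print(n,d["K"].tolist(),np.round(d["T"],4).tolist())
E
```

```text
{'t': 0.0, 'joint_positions': [-69.385, 22.873, 2.581, 88.115, -1.071, 69.15, -2.903], 'joint_vel': [-0.09, -0.013, 0.022, -0.014, 0.015, -0.133, -0.033], 'joint_torque': [-0.0, -47.513, 1.365, -25.422, 0.012, 0.009, -0.0], 'tool_pos': [0.288, 0.582, 0.23], 'eef_rot': [[0.443, 0.897, -0.001], [0.897, -0.443, -0.002], [-0.002, 0.0, -1.0]], 'ft_force': [0.429, 0.727, -0.756], 'torque': [-0.003, -0.047, -0.055], 'grip_width': 1.001}
scene [[503.15826256992256, 0.0, 320.2923399383747], [0.0, 503.15826256992256, 238.06808304198307], [0.0, 0.0, 1.0]] [[0.2918, 0.6549, -0.6971, 1.3276], [0.9565, -0.2002, 0.2123, -0.2312], [-0.0006, -0.7287, -0.6848, 0.8079], [0.0, 0.0, 0.0, 1.0]]
top [[434.47735195236237, 0.0, 324.49633234970185], [0.0, 434.47735195236237, 241.55169834633068], [0.0, 0.0, 1.0]] [[0.0096, -0.9834, 0.1809, 0.3496], [-0.9999, -0.0079, 0.0101, 0.0007], [-0.0085, -0.181, -0.9834, 1.2343], [0.0, 0.0, 0.0, 1.0]]
wrist [[371.64829954431775, 0.0, 321.939841211418], [0.0, 371.64829954431775, 235.97522224461264], [0.0, 0.0, 1.0]] [[0.443, 0.8519, 0.2793, 0.217], [0.8965, -0.4207, -0.1387, 0.6195], [-0.0007, 0.3118, -0.9501, 0.3724], [0.0, 0.0, 0.0, 1.0]]
```

View pics/scene0.png

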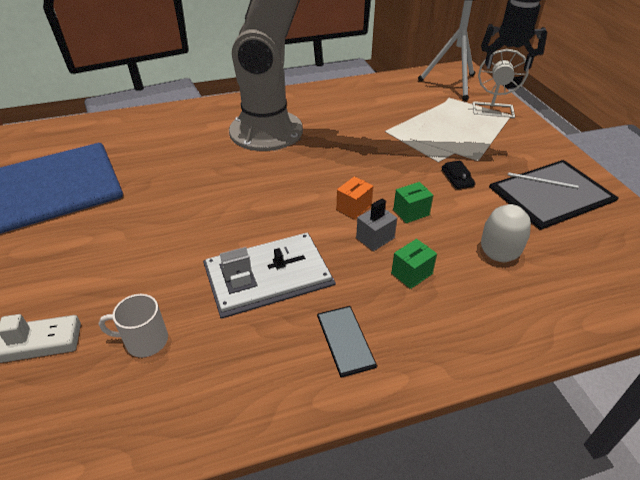

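View pics/top0.png

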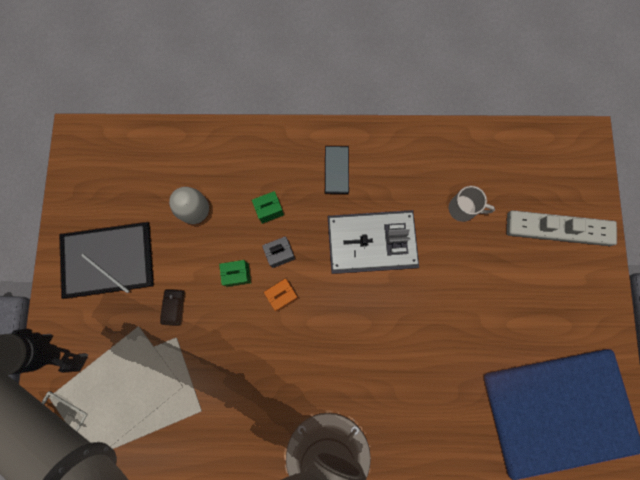

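View pics/wrist0.png

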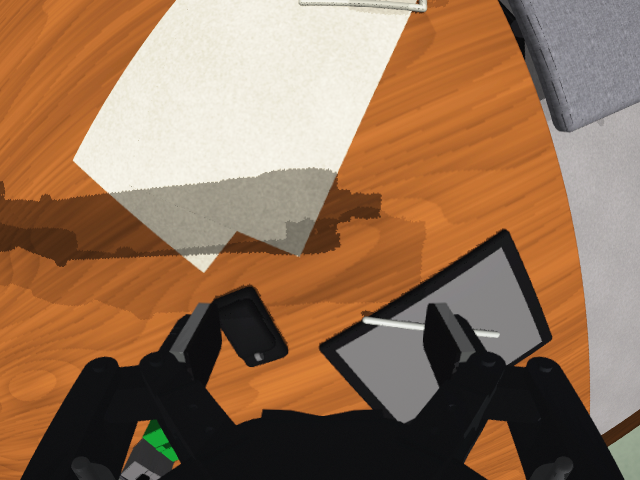

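The scene view shows the clamp (~270,270), the black grip (~279,260) and the grey stand with the black handle (~377,225). The other stands are green or orange, so not the one meant. In the top view the grip is at ~(364,240), the rib at ~(355,254), the plates at ~(398,240) and the handle at ~(278,250). I'll zoom in next.

```bash
python3 - <<'E'
import cv2
a=cv2.imread("pics/top0.png")[200:280,250:430];b=cv2.imread("pics/scene0.png")[190:315,195:405]
cv2.imwrite("pics/topz.png",cv2.resize(a,None,fx=4.4,fy=4.4,interpolation=cv2.INTER_CUBIC));cv2.imwrite("pics/scz.png",cv2.resize(b,None,fx=3.8,fy=3.8,interpolation=cv2.INTER_CUBIC))
E
```

```text
(no output)
```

View pics/topz.png

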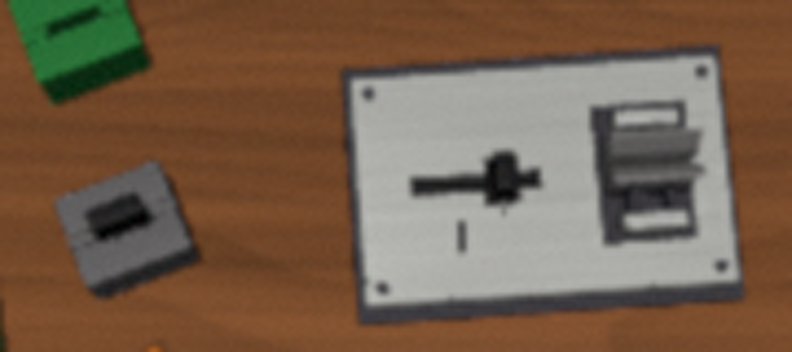

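View pics/scz.png

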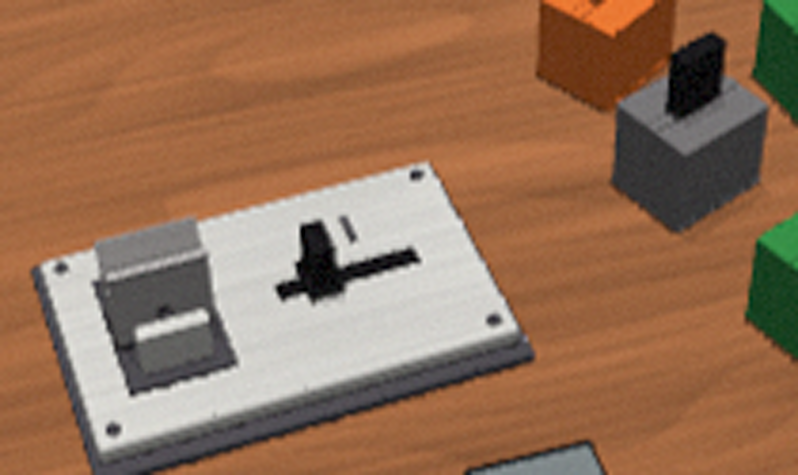

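```bash
cat > h.py <<'E'
import numpy as np
from plant import arm
CAM={}
def ray(d,u,v,fish=False):
    K=d["K"];T=d["T"]
    x=(u-K[0,2])/K[0,0];y=(v-K[1,2])/K[1,1]
    if fish:
        r=np.hypot(x,y);c=np.array([x/r*np.sin(r),y/r*np.sin(r),np.cos(r)]) if r>0 else np.array([0,0,1.])
    else: c=np.array([x,y,1.])
    w=T[:3,:3]@c;return T[:3,3],w/np.linalg.norm(w)
def atz(d,u,v,z,fish=False):
    o,w=ray(d,u,v,fish);return o+w*(z-o[2])/w[2]
def tri(rays):
    A=np.zeros((3,3));b=np.zeros(3)
    for o,w in rays:
        P=np.eye(3)-np.outer(w,w);A+=P;b+=P@o
    p=np.linalg.solve(A,b);return p,[np.linalg.norm((np.eye(3)-np.outer(w,w))@(p-o)) for o,w in rays]
def proj(d,p,fish=False):
    T=d["T"];c=T[:3,:3].T@(np.asarray(p)-T[:3,3]);K=d["K"]
    if fish:
        th=np.arctan2(np.hypot(c[0],c[1]),c[2]);s=th/np.hypot(c[0],c[1]);return K[0,0]*c[0]*s+K[0,2],K[1,1]*c[1]*s+K[1,2]
    return K[0,0]*c[0]/c[2]+K[0,2],K[1,1]*c[1]/c[2]+K[1,2]
E
python3 - <<'E'
from h import *
t=arm.get_image("top");s=arm.get_image("scene")
T=lambda x,y:(250+x/4.4,200+y/4.4);S=lambda x,y:(195+x/3.8,190+y/3.8)
def p(n,a): print(n,np.round(a,4))
for c in [(345,72),(718,48),(742,288),(360,307)]: p("pl top",atz(t,*T(*c),.02))
for c in [(35,268),(428,163),(530,345),(98,455)]: p("pl sc",atz(s,*S(*c),.02))
for n,a,b in [("grip top",(502,165),(313,225)),("handle top",(118,205),(697,50)),("rib",(461,236),(348,229)),("plate screw a",(369,93),(494,320)),("screw b",(382,288),(416,175)),("screw c",(701,72),(113,429)),("screw d",(721,266),(61,267)),("standcorner",(56,202),(682,152)),("sc2",(155,163),(767,108)),("sc3",(92,282),(617,108))]:
    p(n,tri([ray(t,*T(*a)),ray(s,*S(*b))])[0]);print(tri([ray(t,*T(*a)),ray(s,*S(*b))])[1])
E
```

```text
pl top [0.6466 0.0026 0.02  ]
pl top [ 0.6646 -0.2409  0.02  ]
pl top [ 0.5068 -0.2519  0.02  ]
pl top [ 0.4926 -0.0082  0.02  ]
pl sc [ 0.5199 -0.2502  0.02  ]
pl sc [ 0.5002 -0.0098  0.02  ]
pl sc [0.6593 0.0033 0.02  ]
pl sc [ 0.6665 -0.2366  0.02  ]
grip top [ 0.5769 -0.0965  0.064 ]
[np.float64(0.0007427540628046913), np.float64(0.0007427540628046936)]
handle top [0.5432 0.1395 0.1061]
[np.float64(0.0017214819421309828), np.float64(0.0017214819421308976)]
rib [ 0.5395 -0.0714  0.0183]
[np.float64(0.0014294320932222058), np.float64(0.0014294320932222145)]
plate screw a [ 0.6336 -0.0114  0.0181]
[np.float64(0.0018463711706727362), np.float64(0.001846371170672703)]
screw b [ 0.5056 -0.0206  0.0176]
[np.float64(0.0016170951567735165), np.float64(0.0016170951567734992)]
screw c [ 0.6491 -0.228   0.0179]
[np.float64(0.0017791538601874541), np.float64(0.0017791538601874834)]
screw d [ 0.5213 -0.2375  0.0185]
[np.float64(0.0017044004889803814), np.float64(0.0017044004889803664)]
standcorner [0.5497 0.1621 0.0318]
[np.float64(0.025137205960722827), np.float64(0.02513720596072278)]
sc2 [0.5812 0.1424 0.09  ]
[np.float64(0.02588611124329831), np.float64(0.025886111243298236)]
sc3 [0.4992 0.1381 0.0307]
[np.float64(0.024565840211277105), np.float64(0.02456584021127709)]
```

Request:
{"fn": "move_arm", "kwargs": {"commands": [[[-4,4.7,0,-0.05,4.5],[-8,9.3,0,-0.1,4.5],[-12,14,0,-0.16,4.5],[-16,18.7,0,-0.21,4.5],[-20,23.3,0,-0.27,4.5],[-24,28,0,-0.32,4.5],[-28,32.7,0,-0.37,4.5],[-32,37.3,0,-0.43,4.5],[-36,42,0,-0.48,4.5],[-40,46.7,0,-0.53,4.5]]]}}

```text
t: 1.5
tool_pos: [0.5299, 0.0154, 0.2315]
eef_rot: [[-0.073, 0.997, 0.0], [0.997, 0.073, -0.0], [-0.0, 0.0, -1.0]]
ft_force: [0.3, 1.2, 0.4]
grip_width: 0.528
```

```bash
python3 - <<'E'
from h import *
import cv2
d=arm.get_image("wrist");cv2.imwrite("pics/w1.png",d["image"][:,:,::-1]);np.savez("pics/w1",**d)
print(d["T"])
E
```

```text
[[-7.30712202e-02  9.47335092e-01  3.11796120e-01  4.51046315e-01]
 [ 9.97326507e-01  6.92014564e-02  2.34733415e-02  1.11315082e-02]
 [ 6.60374468e-04  3.12677761e-01 -9.49859032e-01  3.73476621e-01]
 [ 0.00000000e+00  0.00000000e+00  0.00000000e+00  1.00000000e+00]]
```

View pics/w1.png

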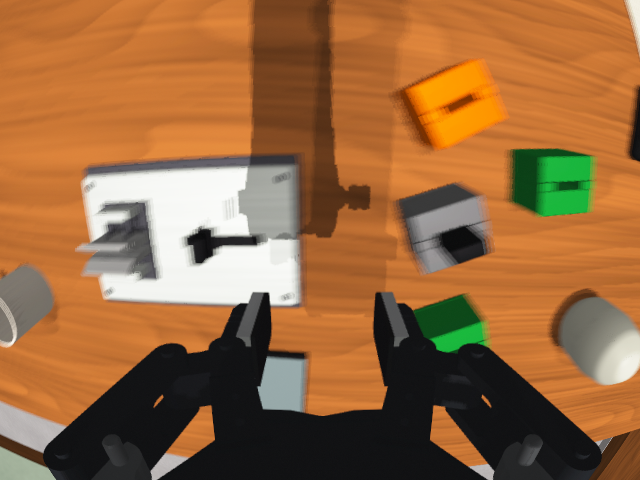

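The wrist view shows both the clamp (grip ~203,243; rib ~230,207) and the grey stand with its handle (~465,243). I'll go nearer, above the grip.

Request:
{"fn": "move_arm", "kwargs": {"commands": [[[-4,1.5,2,0,4.5],[-8,3,5,0,4.5],[-11.5,3.9,9,0,4.5],[-11.5,3.9,9,0,4.5],[-11.5,3.9,9,0,4.5]]]}}

```text
t: 2.17
tool_pos: [0.5791, -0.1076, 0.1433]
eef_rot: [[-0.063, 0.998, 0.004], [0.998, 0.063, -0.007], [-0.008, 0.004, -1.0]]
ft_force: [-0.3, -0.9, 0.0]
grip_width: 0.526
```

```bash
python3 - <<'E'
from h import *
import cv2
d=arm.get_image("wrist");cv2.imwrite("pics/w2.png",d["image"][:,:,::-1]);np.savez("pics/w2",**d)
print(d["T"])
E
```

```text
[[-0.06251807  0.94686552  0.31549513  0.49967319]
 [ 0.99802201  0.06140125  0.01348892 -0.11004436]
 [-0.0065996   0.31571439 -0.94883132  0.2849921 ]
 [ 0.          0.          0.          1.        ]]
```

View pics/w2.png

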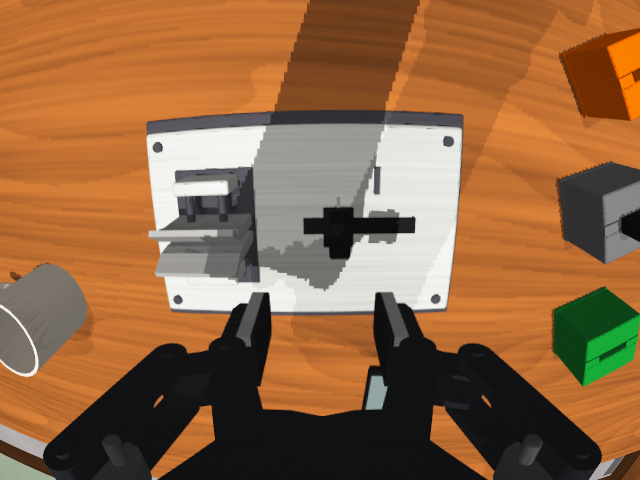

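```bash
python3 - <<'E'
import cv2
a=cv2.imread("pics/w2.png")[130:280,270:430]
cv2.imwrite("pics/w2z.png",cv2.resize(a,None,fx=4,fy=4,interpolation=cv2.INTER_CUBIC)+25)
E
```

```text
(no output)
```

View pics/w2z.png

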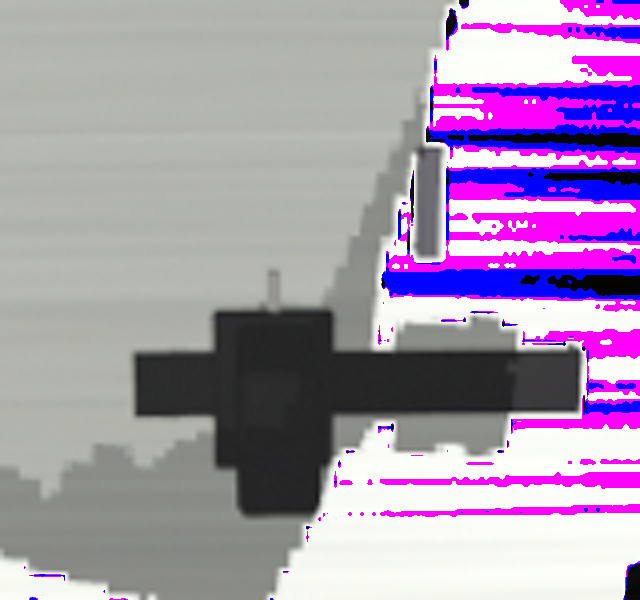

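```bash
python3 - <<'E'
from h import *
d=dict(np.load("pics/w2.npz"))
f=lambda x,y,z:atz(d,270+x/4,130+y/4,z,True)
scr=[atz(d,*p,.02,True) for p in [(157,147),(448,141),(436,299),(178,299)]]
print(np.round(scr,4))
ya=scr[1]-scr[0];yb=scr[2]-scr[3];y=ya+yb;y[2]=0;y/=np.linalg.norm(y);x=np.array([y[1],-y[0],0])
print("yaw",np.degrees(np.arctan2(-y[0],y[1])),np.linalg.norm(ya),np.linalg.norm(yb))
o=np.mean(scr,0);fr=lambda p:np.round([(p-o)@x*1e3,(p-o)@y*1e3],1)
print("o",o)
for n,p in [("rib",f(429,203,.023)),("rib0",f(429,147,.023)),("rib1",f(429,260,.023)),("ptr",f(273,290,.025)),("foot far l",f(215,312,.027)),("foot far r",f(333,312,.027)),("slot l",f(135,385,.02)),("slot r",f(582,375,.02)),("grip bot",f(280,515,.058)),("grip l",f(238,512,.058)),("grip r",f(322,512,.058))]: print(n,fr(p),np.round(p,4))
print(np.round(proj(d,f(280,515,.058),True),1))
rib=f(429,203,.023);m=rib+.034*x
print("mark",m,"gap",m-.12*y)
E
python3 - <<'E'
import sys;sys.path.insert(0,'.')
from h import *
d1=dict(np.load("pics/w1.npz"));d2=dict(np.load("pics/w2.npz"))
for n,a,b in [("rib",(230,207),(377,181)),("foot corner?grip far top",(203,262),(340,258))]: print(n,*tri([ray(d1,*a,True),ray(d2,*b,True)]))
E
```

```text
[[ 0.5249 -0.2356  0.02  ]
 [ 0.5087 -0.0188  0.02  ]
 [ 0.6367 -0.0082  0.02  ]
 [ 0.6523 -0.2253  0.02  ]]
yaw 4.18602914803679 0.21745811292051317 0.21762517574203166
o [ 0.58064921 -0.12198858  0.02      ]
rib [-34.2  55.3] [ 0.5426 -0.0693  0.023 ]
rib0 [-44.3  55.1] [ 0.5324 -0.0703  0.023 ]
rib1 [-23.7  55.5] [ 0.553  -0.0683  0.023 ]
ptr [-18.6  27.2] [ 0.5601 -0.0962  0.025 ]
foot far l [-15.1  16.7] [ 0.5643 -0.1064  0.027 ]
foot far r [-15.   37.9] [ 0.5629 -0.0853  0.027 ]
slot l [0.5 1.7] [ 0.581  -0.1203  0.02  ]
slot r [-0.9 86.2] [ 0.5734 -0.0361  0.02  ]
grip bot [11.5 27.3] [ 0.5901 -0.094   0.058 ]
grip l [10.9 20.3] [ 0.5901 -0.1009  0.058 ]
grip r [11.1 34.2] [ 0.5892 -0.0871  0.058 ]
[340.  258.8]
mark [ 0.57645952 -0.06685324  0.023     ] gap [ 0.58521892 -0.18653311  0.023     ]
rib [ 0.5408382  -0.07097076  0.03167902] [np.float64(0.0004888165120123743), np.float64(0.0004888165120123111)]
foot corner?grip far top [ 0.59153303 -0.09364708  0.05239962] [np.float64(0.0002850881243322643), np.float64(0.0002850881243322699)]
```

```bash
cat > go.py <<'E'
from h import *
import sys
def go(p,yaw=None):
    s=arm.get_state();R=np.array(s["eef_rot"]);t=np.array(s["tool_pos"])
    print("t",round(s["t"],2),"tcp",np.round(t,4),"yaw tool x",round(np.degrees(np.arctan2(R[1,0],R[0,0])),2),"tilt z",np.round(R[:,2],4),"F",np.round(s["ft_force"],1),"gw",round(s["grip_width"],3))
    print("shift cm",np.round(R.T@(np.array(p)-t)*100,2))
    if yaw is not None: print("twist",round(-np.radians(yaw-np.degrees(np.arctan2(R[1,0],R[0,0]))),3))
if __name__=="__main__":
    a=[float(v) for v in sys.argv[1:]];go(a[:3],a[3] if len(a)>3 else None)
E
python3 go.py .578 -.095 .034 94.2
```

```text
t 2.23 tcp [ 0.5796 -0.1071  0.1439] yaw tool x 93.66 tilt z [ 0.0055 -0.0071 -1.    ] F [1.  0.  0.3] gw 0.523
shift cm [ 1.3  -0.13 10.98]
twist -0.009
```

Request:
{"fn": "move_arm", "kwargs": {"commands": [[[1.3,-0.1,3,0,4.5],[1.3,-0.1,6,0,4.5],[1.3,-0.1,8.5,0,4.5],[1.3,-0.1,10.2,0,4.5],[1.3,-0.1,10.8,0,4.5],[1.3,-0.1,10.8,0,4.5],[1.3,-0.1,10.8,0,4.5]]]}}

```text
t: 3.1
tool_pos: [0.5792, -0.095, 0.0368]
eef_rot: [[-0.064, 0.998, 0.008], [0.998, 0.064, -0.007], [-0.008, 0.007, -1.0]]
ft_force: [-0.3, -0.2, -0.3]
grip_width: 0.529
```

```bash
python3 go.py .578 -.095 .034 94.2; python3 - <<'E'
from h import *
import cv2
d=arm.get_image("wrist");cv2.imwrite("pics/w3.png",d["image"][:,:,::-1]);np.savez("pics/w3",**d)
E
```

```text
t 3.1 tcp [ 0.5792 -0.095   0.0368] yaw tool x 93.66 tilt z [ 0.0075 -0.0073 -0.9999] F [-0.3 -0.2 -0.3] gw 0.529
shift cm [ 0.01 -0.12  0.28]
twist -0.009
```

View pics/w3.png

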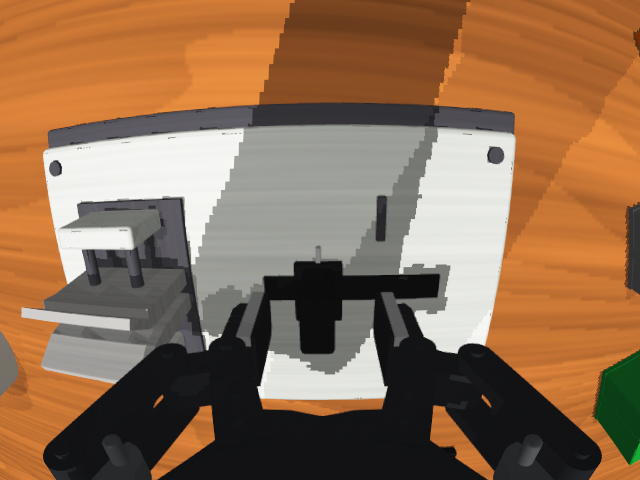

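Jaws straddle the grip (~320,310). The rib is at (381,218) and the slider's pointer at (318,254). Closing now.

Request:
{"fn": "move_arm", "kwargs": {"commands": [[[0,-0.1,0.35,0,4.5],[0,-0.1,0.35,0,1],[0,-0.1,0.35,0,0.5],[0,-0.1,0.35,0,0.5],[0,-0.1,0.35,0,0.5],[0,-0.1,0.35,0,0.5]]], "squeeze": 25}}

```text
t: 3.9
tool_pos: [0.5783, -0.0955, 0.0335]
eef_rot: [[-0.064, 0.998, 0.008], [0.998, 0.064, -0.008], [-0.008, 0.007, -1.0]]
ft_force: [0.1, -1.6, 2.1]
grip_width: 0.157
```

```bash
python3 go.py .578 -.095 .034 94.2; python3 - <<'E'
from h import *
import cv2
d=arm.get_image("wrist");cv2.imwrite("pics/w4.png",cv2.resize(d["image"][160:370,180:500,::-1],None,fx=2.5,fy=2.5));np.savez("pics/w4",**d)
E
```

```text
t 3.9 tcp [ 0.5783 -0.0955  0.0335] yaw tool x 93.66 tilt z [ 0.0078 -0.0076 -0.9999] F [ 0.1 -1.6  2.1] gw 0.157
shift cm [ 0.05 -0.03 -0.06]
twist -0.009
```

View pics/w4.png

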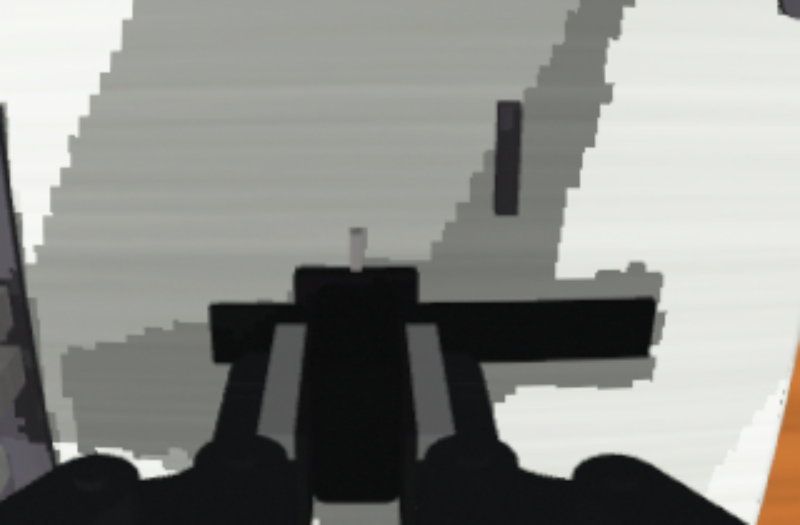

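```bash
python3 - <<'E'
from h import *
d=dict(np.load("pics/w4.npz"))
a=np.radians(4.19);y=np.array([-np.sin(a),np.cos(a),0])
f=lambda x,yy,z:atz(d,180+x/2.5,160+yy/2.5,z,True)
r=[f(508.5,101,.023),f(507,212,.023)];p=[f(357.5,230,.025),f(357,265,.025)]
for q in p:
  for k in r: print(((k-q)@y)*1e3)
print(np.round(r,4),np.round(p,4))
s=arm.get_state();R=np.array(s["eef_rot"]);print(R.T@y)
E
```

```text
25.692527788447325
26.221995964663655
25.835669517702414
26.365137693918747
[[ 0.532  -0.0709  0.023 ]
 [ 0.5518 -0.0689  0.023 ]] [[ 0.5561 -0.0949  0.025 ]
 [ 0.5627 -0.0946  0.025 ]]
[ 0.99992426 -0.00919965 -0.00817553]
```

Request:
{"fn": "move_arm", "kwargs": {"commands": [[[0.6,0,0,0,0.5],[1.2,0,0,0,0.5],[1.8,0,0,0,0.5],[2.3,0,0,0,0.5],[2.6,0,0,0,0.5],[2.6,0,0,0,0.5],[2.6,0,0,0,0.5]]]}}

```text
t: 4.82
tool_pos: [0.5769, -0.0686, 0.0334]
eef_rot: [[-0.064, 0.998, 0.008], [0.998, 0.064, -0.006], [-0.007, 0.008, -1.0]]
ft_force: [0.0, -0.2, 6.0]
grip_width: 0.161
```

```bash
python3 go.py .578 -.095 .034 94.2; python3 - <<'E'
from h import *
import cv2
d=arm.get_image("wrist");cv2.imwrite("pics/w5.png",cv2.resize(d["image"][160:370,180:500,::-1],None,fx=2.5,fy=2.5));np.savez("pics/w5",**d)
E
```

```text
t 4.83 tcp [ 0.5769 -0.0686  0.0334] yaw tool x 93.67 tilt z [ 0.0079 -0.0065 -0.9999] F [ 0.  -0.2  6. ] gw 0.161
shift cm [-2.64 -0.06 -0.04]
twist -0.009
```

View pics/w5.png

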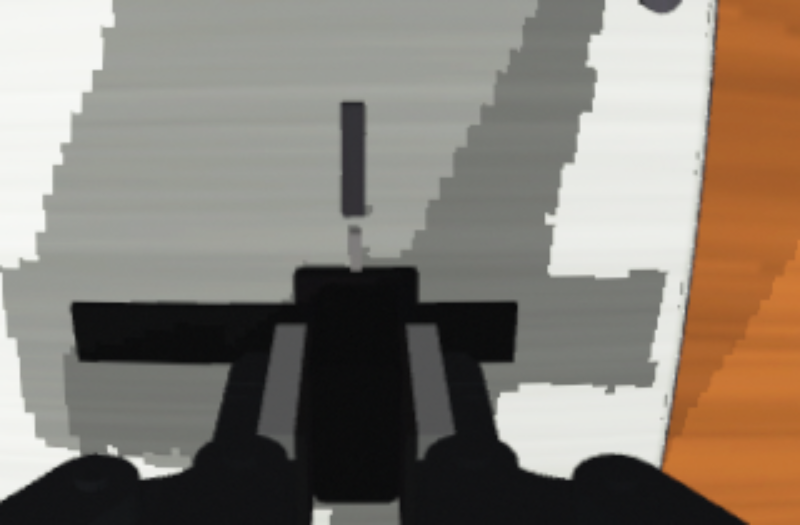

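The rib (353,158) and pointer (355,245) are in line. Releasing, rising, and going to look at the handle.

Request:
{"fn": "move_arm", "kwargs": {"commands": [[[0,0,0,0,2],[0,0,0,0,4],[0,0,0,0,4],[0,0,-3,0,4],[0,0,-8,0,4],[1,0,-14,0,4.5],[6,-1,-18.5,0,4.5],[12,-2,-18.5,0,4.5],[17,-3,-18.5,0,4.5],[20,-4,-18.5,0,4.5]]]}}

```text
t: 6.12
tool_pos: [0.5215, 0.1332, 0.2167]
eef_rot: [[-0.068, 0.998, 0.008], [0.998, 0.068, -0.005], [-0.006, 0.007, -1.0]]
ft_force: [0.9, -0.0, 0.1]
grip_width: 0.526
```

Request:
{"fn": "move_arm", "kwargs": {"commands": [[[0.1,0,0,0,4.5],[0.1,0,0,0,4.5]]]}}

```text
t: 6.38
tool_pos: [0.5217, 0.133, 0.2166]
eef_rot: [[-0.067, 0.998, 0.008], [0.998, 0.067, -0.006], [-0.007, 0.007, -1.0]]
ft_force: [-0.3, 0.5, 0.4]
grip_width: 0.524
```

```bash
python3 go.py .543 .14 .2; python3 - <<'E'
from h import *
import cv2
d=arm.get_image("wrist");cv2.imwrite("pics/w6.png",d["image"][:,:,::-1]);np.savez("pics/w6",**d)
E
```

```text
t 6.38 tcp [0.5217 0.133  0.2166] yaw tool x 93.84 tilt z [ 0.0079 -0.006  -1.    ] F [-0.3  0.5  0.4] gw 0.524
shift cm [0.57 2.16 1.67]
```

View pics/w6.png

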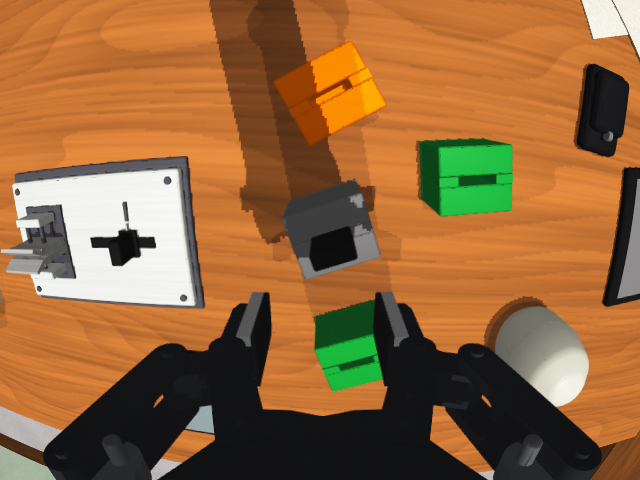

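```bash
python3 - <<'E'
from h import *
import cv2
d=arm.get_image("wrist")["image"];cv2.imwrite("pics/w6z.png",cv2.resize(cv2.convertScaleAbs(d[170:290,270:400,::-1],alpha=1.0,beta=0),None,fx=5,fy=5,interpolation=cv2.INTER_CUBIC))
E
```

```text
(no output)
```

View pics/w6z.png

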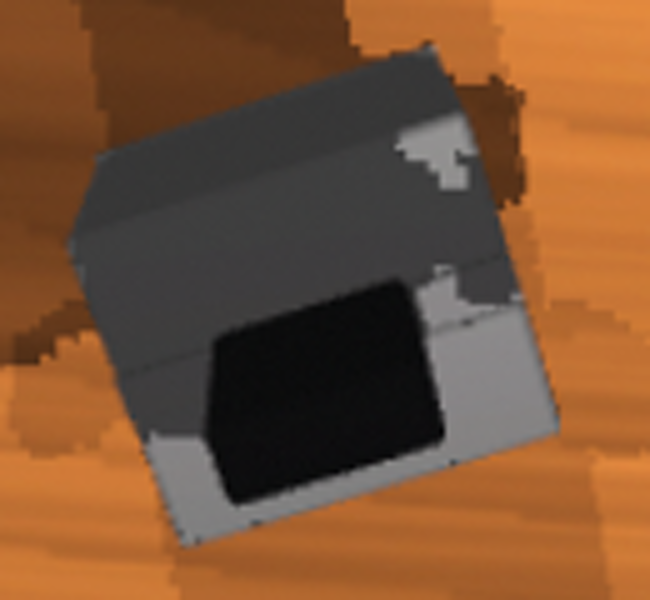

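```bash
python3 - <<'E'
from h import *
d=dict(np.load("pics/w6.npz"))
f=lambda x,y,z:atz(d,270+x/5,170+y/5,z,True)
c=np.array([f(*p,.064) for p in [(72,240),(466,115),(558,430),(188,546)]])
print(np.round(c,4),"center",c.mean(0), [np.linalg.norm(c[i]-c[i-1]).round(4) for i in range(4)])
for a,b in [(0,1),(3,2)]:
    v=c[b]-c[a];print("yaw y-dir",np.degrees(np.arctan2(-v[0],v[1])))
for a,b in [(0,3),(1,2)]:
    v=c[b]-c[a];print("yaw x-dir",np.degrees(np.arctan2(v[1],v[0])))
b1,b2=f(213,340,.064),f(404,280,.064);t1,t2=f(237,503,.108),f(443,440,.108)
print(b1,b2,np.linalg.norm(b2-b1));print(t1,t2,np.linalg.norm(t2-t1))
for a,b in [(b1,b2),(t1,t2)]:
    v=b-a;print(np.degrees(np.arctan2(-v[0],v[1])))
print("centre",(b1+b2+t1+t2)/4)
# triangulate handle far top corners with scene view w/ d1
d1=dict(np.load("pics/w1.npz"))
E
```

```text
[[0.5273 0.103  0.064 ]
 [0.5018 0.1659 0.064 ]
 [0.5553 0.1873 0.064 ]
 [0.5814 0.1252 0.064 ]] center [0.5414457  0.14533002 0.064     ] [np.float64(0.0585), np.float64(0.0678), np.float64(0.0576), np.float64(0.0673)]
yaw y-dir 22.046338732436812
yaw y-dir 22.759463674451872
yaw x-dir 22.23729572132269
yaw x-dir 21.796789250374232
[0.54307536 0.12731468 0.064     ] [0.53040473 0.15827213 0.064     ] 0.033450096593673054
[0.55297647 0.13270937 0.108     ] [0.54097539 0.16197086 0.108     ] 0.03162690184597837
22.258878321777882
22.30012226860846
centre [0.54185799 0.14506676 0.086     ]
```

Request:
{"fn": "move_arm", "kwargs": {"commands": [[[0.3,0.6,1.5,0.16,5],[0.6,1.2,3,0.32,5],[1.1,2.0,4.5,0.48,5],[1.1,2.0,5.6,0.64,5],[1.1,2.0,5.6,0.8,5],[1.1,2.0,5.6,0.96,5],[1.1,2.0,5.6,1.12,5],[1.1,2.0,5.6,1.25,5],[1.1,2.0,5.6,1.25,5],[1.1,2.0,5.6,1.25,5]]]}}

```text
t: 7.72
tool_pos: [0.5421, 0.143, 0.1608]
eef_rot: [[0.926, 0.377, 0.008], [0.377, -0.926, -0.006], [0.005, 0.009, -1.0]]
ft_force: [0.8, 0.5, -0.3]
grip_width: 0.586
```

```bash
python3 go.py .5417 .1452 .16 22.2; python3 - <<'E'
from h import *
import cv2
d=arm.get_image("wrist");cv2.imwrite("pics/w7.png",d["image"][:,:,::-1]);np.savez("pics/w7",**d)
E
```

```text
t 7.72 tcp [0.5421 0.143  0.1608] yaw tool x 22.12 tilt z [ 0.0082 -0.0064 -0.9999] F [ 0.8  0.5 -0.3] gw 0.586
shift cm [ 0.05 -0.22  0.07]
twist -0.001
```

View pics/w7.png

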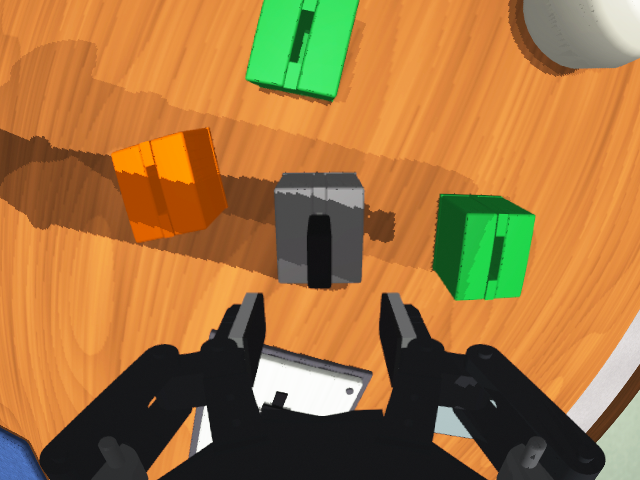

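```bash
python3 - <<'E'
from h import *
import cv2
d=dict(np.load("pics/w6.npz"));e=dict(np.load("pics/w7.npz"))
w6=[(72,240),(466,115),(558,430),(188,546)];w7=[(279,283),(275,188),(363,186),(362,283)]
P=[]
for a,b in zip(w6,w7):
    p,r=tri([ray(d,270+a[0]/5,170+a[1]/5,True),ray(e,*b,True)]);P.append(p);print(np.round(p,4),np.round(r,4))
P=np.array(P);print(P.mean(0),[np.linalg.norm(P[i]-P[i-1]).round(4) for i in range(4)])
# handle far top corners in w6 = (x+) edge: w7 ?
cv2.imwrite("pics/w7z.png",cv2.resize(e["image"][170:300,265:375,::-1],None,fx=4.5,fy=4.5,interpolation=cv2.INTER_CUBIC))
E
```

```text
[0.5275 0.1028 0.0658] [0.0008 0.0008]
[0.502  0.1655 0.0651] [0.0005 0.0005]
[0.5555 0.1875 0.0631] [0.0001 0.0001]
[0.5817 0.1248 0.0655] [0.001 0.001]
[0.54168182 0.14513926 0.06487594] [np.float64(0.0585), np.float64(0.0676), np.float64(0.0579), np.float64(0.068)]
```

View pics/w7z.png

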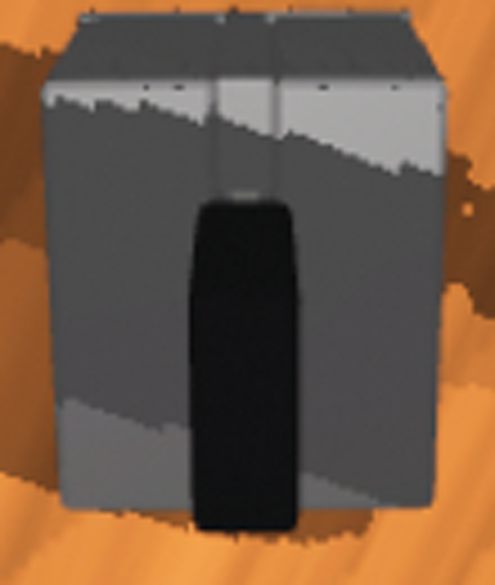

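Stand top triangulates to 0.065 m (0.064 expected), and the handle is centred between the jaws at (318,250). Descend and grip.

Request:
{"fn": "move_arm", "kwargs": {"commands": [[[0,-0.2,3,0,5],[0,-0.2,6,0,5],[0,-0.2,8,0,5],[0,-0.2,8.9,0,5],[0,-0.2,8.9,0,5],[0,-0.2,8.9,0,1],[0,-0.2,8.9,0,0.3],[0,-0.2,8.9,0,0.3],[0,-0.2,8.9,0,0.3],[0,-0.2,8.9,0,0.3]]], "squeeze": 70}}

```text
t: 9.02
tool_pos: [0.5422, 0.1445, 0.0727]
eef_rot: [[0.926, 0.377, 0.009], [0.377, -0.926, -0.006], [0.006, 0.009, -1.0]]
ft_force: [-2.4, -1.1, 6.4]
grip_width: 0.155
```

```bash
python3 go.py .5417 .1452 .071 22.2; python3 - <<'E'
from h import *
import cv2
d=arm.get_image("wrist");cv2.imwrite("pics/w8.png",d["image"][:,:,::-1]);np.savez("pics/w8",**d)
E
```

```text
t 9.03 tcp [0.5422 0.1445 0.0727] yaw tool x 22.13 tilt z [ 0.0086 -0.0057 -0.9999] F [-2.4 -1.1  6.4] gw 0.155
shift cm [-0.02 -0.08  0.17]
twist -0.001
```

View pics/w8.png

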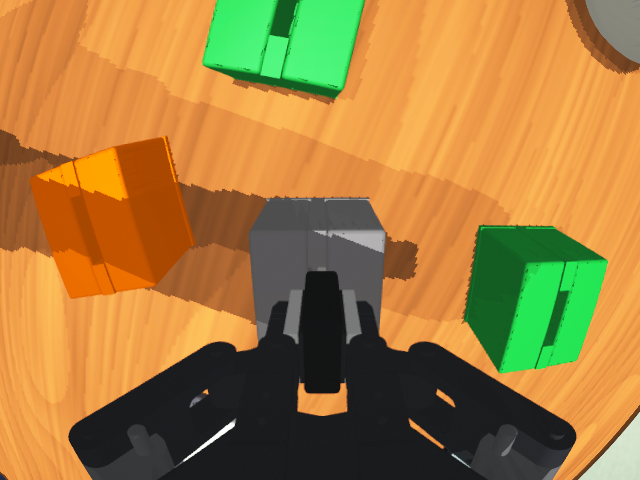

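Grip holds at 0.155 (13 mm). Lift straight up.

Request:
{"fn": "move_arm", "kwargs": {"commands": [[[0,0,-2,0,0.3],[0,0,-4.5,0,0.3],[0,0,-7,0,0.3],[0,0,-9.5,0,0.3],[0,0,-12,0,0.3],[0,0,-12.5,0,0.3],[0,0,-12.5,0,0.3]]]}}

```text
t: 9.95
tool_pos: [0.5409, 0.1453, 0.1973]
eef_rot: [[0.926, 0.377, 0.008], [0.377, -0.926, -0.006], [0.006, 0.008, -1.0]]
ft_force: [-0.1, 0.6, -0.6]
grip_width: 0.151
```

Request:
{"fn": "move_arm", "kwargs": {"commands": [[[-0.8,3,0,0.04,0.3],[-1.6,6,0,0.08,0.3],[-2.4,9.5,0,0.12,0.3],[-3.2,13,0,0.17,0.3],[-4,16.5,0,0.22,0.3],[-4.8,20,0,0.27,0.3],[-5.4,22.5,0,0.313,0.3],[-5.7,24,0,0.313,0.3],[-5.7,24,0,0.313,0.3],[-5.7,24,0,0.313,0.3]]]}}

```text
t: 11.2
tool_pos: [0.5783, -0.0972, 0.1985]
eef_rot: [[0.997, 0.075, 0.007], [0.075, -0.997, -0.005], [0.007, 0.005, -1.0]]
ft_force: [0.2, 0.6, -1.5]
grip_width: 0.153
```

```bash
python3 go.py .585 -.187 .2 4.2; python3 - <<'E'
from h import *
import cv2
for n in ["wrist","scene","top"]:
  d=arm.get_image(n);cv2.imwrite(f"pics/{n}9.png",d["image"][:,:,::-1]);np.savez(f"pics/{n}9",**d)
E
```

```text
t 11.2 tcp [ 0.5783 -0.0972  0.1985] yaw tool x 4.29 tilt z [ 0.0075 -0.0046 -1.    ] F [ 0.2  0.6 -1.5] gw 0.153
shift cm [-0.01  9.01 -0.1 ]
twist 0.002
```

View pics/wrist9.png

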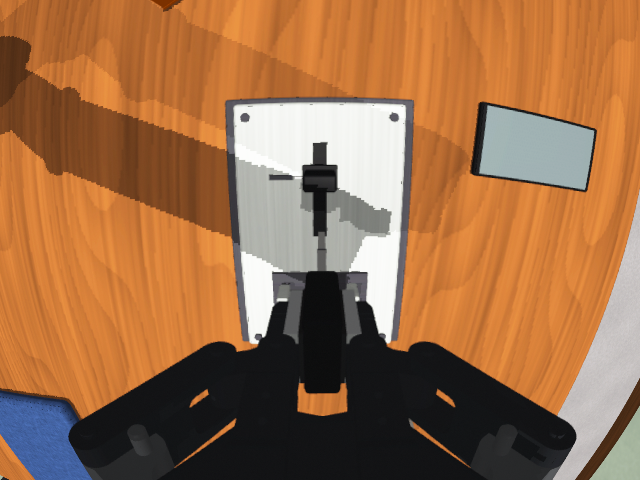

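View pics/scene9.png

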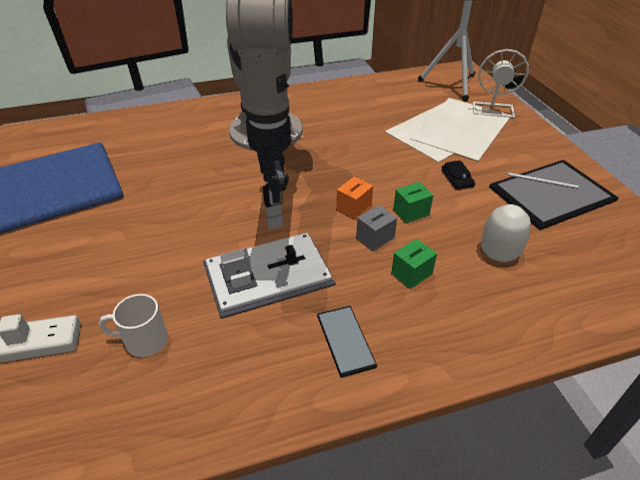

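```bash
python3 - <<'E'
import cv2
a=cv2.imread("pics/w2.png")[160:300,140:270]
b=cv2.imread("pics/scene9.png")[225:310,200:285]
b=cv2.resize(b,(int(85*6.5),int(85*6.5)),interpolation=cv2.INTER_CUBIC)
a=cv2.resize(a,None,fx=4,fy=4,interpolation=cv2.INTER_CUBIC)
cv2.imwrite("pics/pa.png",a);cv2.imwrite("pics/pb.png",b)
E
```

```text
(no output)
```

View pics/pa.png

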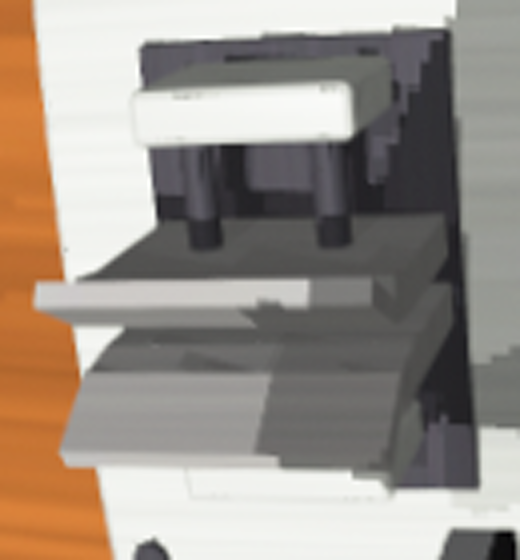

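View pics/pb.png

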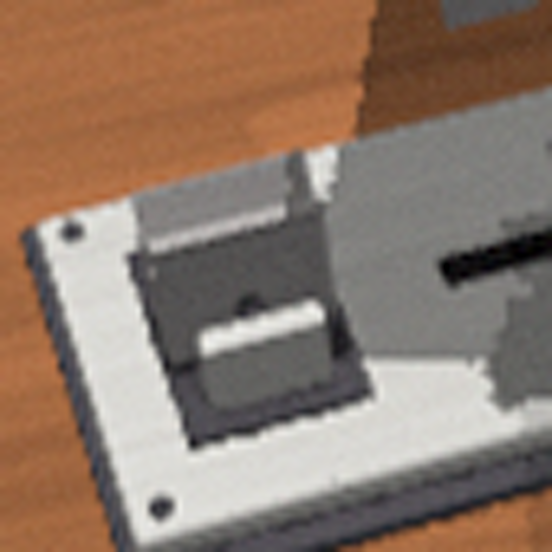

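```bash
python3 - <<'E'
from h import *
d=dict(np.load("pics/w2.npz"))
f=lambda x,y:atz(d,140+x/4,160+y/4,.082,True)
a=np.radians(4.19);y=np.array([-np.sin(a),np.cos(a),0]);x=np.array([np.cos(a),np.sin(a),0])
g=np.array([.5846,-.1871,.082])
for p in [(37,285),(372,280),(37,312),(372,303),(62,455),(390,462),(62,467),(390,490)]:
    q=f(*p);print(p,np.round(q,4),np.round([(q-g)@x*1e3,(q-g)@y*1e3],1))
# current scene plate top: back plate rim
s=dict(np.load("pics/scene9.npz"));h=lambda u,v:atz(s,200+u/6.5,225+v/6.5,.082)
for p in [(135,203),(300,160),(150,247),(287,210),]:
    q=h(*p);print(p,np.round(q,4),np.round([(q-g)@x*1e3,(q-g)@y*1e3],1))
# blade in scene: tip
E
```

```text
(37, 285) [ 0.571  -0.2143  0.082 ] [-15.5 -26.1]
(372, 280) [ 0.5669 -0.1593  0.082 ] [-15.7  29. ]
(37, 312) [ 0.5755 -0.2147  0.082 ] [-11.1 -26.8]
(372, 303) [ 0.5704 -0.1593  0.082 ] [-12.1  28.7]
(62, 455) [ 0.5998 -0.2128  0.082 ] [ 13.3 -26.7]
(390, 462) [ 0.5959 -0.1571  0.082 ] [13.5 29.1]
(62, 467) [ 0.6019 -0.213   0.082 ] [ 15.4 -27.1]
(390, 490) [ 0.6007 -0.1572  0.082 ] [18.2 28.7]
(135, 203) [ 0.581 -0.215  0.082] [ -5.6 -27.6]
(300, 160) [ 0.5772 -0.1621  0.082 ] [-5.5 25.5]
(150, 247) [ 0.6014 -0.2135  0.082 ] [ 14.9 -27.6]
(287, 210) [ 0.598  -0.1702  0.082 ] [14.6 15.9]
```

```bash
python3 go.py .5865 -.1865 .165 4.2
```

```text
t 11.35 tcp [ 0.5785 -0.097   0.1988] yaw tool x 4.33 tilt z [ 0.0081 -0.0049 -1.    ] F [ 0.  -0.1 -0.6] gw 0.155
shift cm [0.09 8.96 3.43]
twist 0.002
```

Request:
{"fn": "move_arm", "kwargs": {"commands": [[[0.1,2.5,0,0.002,0.3],[0.1,5,0,0.002,0.3],[0.1,7.5,0,0.002,0.3],[0.1,9,0.5,0.002,0.3],[0.1,9,2,0.002,0.3],[0.1,9,3.3,0.002,0.3],[0.1,9,3.3,0.002,0.3],[0.1,9,3.3,0.002,0.3]]]}}

```text
t: 12.35
tool_pos: [0.5868, -0.1861, 0.1663]
eef_rot: [[0.997, 0.075, 0.008], [0.075, -0.997, -0.005], [0.008, 0.005, -1.0]]
ft_force: [0.2, 0.0, -0.8]
grip_width: 0.153
```

```bash
python3 go.py .5865 -.1865 .165 4.2; python3 - <<'E'
from h import *
import cv2
o=[]
for n in ["wrist","scene","top"]:
  d=arm.get_image(n);np.savez(f"pics/{n}10",**d);i=d["image"][:,:,::-1]
  c={"wrist":i[200:400,220:420],"scene":i[180:300,190:310],"top":i[190:290,350:450]}[n]
  o.append(cv2.resize(c,(400,400) if n!="scene" else (400,400),interpolation=cv2.INTER_CUBIC))
cv2.imwrite("pics/c10.png",np.hstack(o[:2]));cv2.imwrite("pics/c10t.png",o[2])
E
```

```text
t 12.35 tcp [ 0.5868 -0.1861  0.1663] yaw tool x 4.28 tilt z [ 0.008  -0.0047 -1.    ] F [ 0.2  0.  -0.8] gw 0.153
shift cm [-0.04  0.03  0.13]
twist 0.001
```

View pics/c10.png

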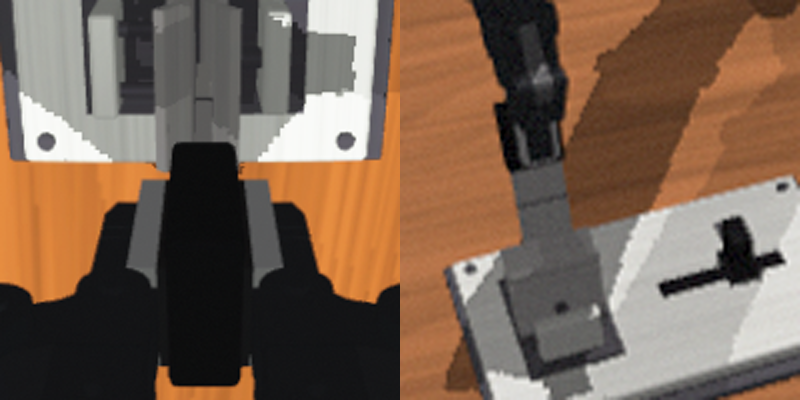

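```bash
python3 - <<'E'
import numpy as np,cv2
d=np.load("pics/wrist10.npz")["image"][:,:,::-1]
cv2.imwrite("pics/w10z.png",cv2.resize(d[185:290,265:385],None,fx=5.5,fy=5.5,interpolation=cv2.INTER_CUBIC))
E
```

```text
(no output)
```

View pics/w10z.png

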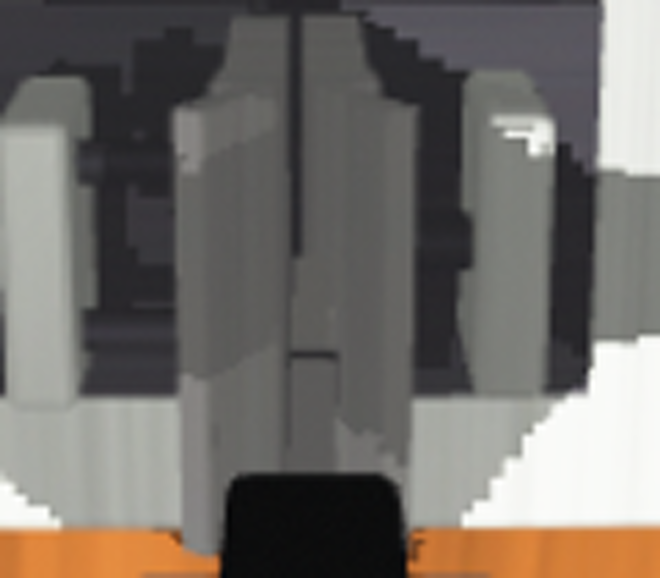

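```bash
python3 - <<'E'
from h import *
d=dict(np.load("pics/wrist10.npz"))
f=lambda x,y,z:atz(d,265+x/5.5,185+y/5.5,z,True)
a=np.radians(4.19);y=np.array([-np.sin(a),np.cos(a),0]);x=np.array([np.cos(a),np.sin(a),0])
g=np.array([.5868,-.1861,.082])
for n,p in [("L",(175,105,.082)),("R",(415,105,.082)),("L2",(182,540,.082)),("R2",(413,465,.082)),("slotbot",(296,30,.026)),("tip",(296,256,.0975)),("tipR",(335,256,.0975)),("line",(289,354,.1275)),("lineR",(338,354,.1275)),("hL",(232,480,.157)),("hR",(400,480,.157))]:
    q=f(*p);print(n,np.round(q,4),np.round([(q-g)@x*1e3,(q-g)@y*1e3],1))
E
```

```text
L [ 0.571  -0.1591  0.082 ] [-13.8  28.1]
R [ 0.5982 -0.1572  0.082 ] [13.4 28. ]
L2 [ 0.5747 -0.2135  0.082 ] [-14.1 -26.4]
R2 [ 0.6019 -0.2015  0.082 ] [ 14.  -16.4]
slotbot [ 0.5849 -0.1608  0.026 ] [-0.1 25.4]
tip [ 0.5856 -0.1712  0.0975] [-0.1 15. ]
tipR [ 0.5898 -0.1709  0.0975] [ 4.1 15. ]
line [ 0.585  -0.1713  0.1275] [-0.8 14.9]
lineR [ 0.5896 -0.171   0.1275] [ 3.9 14.9]
hL [ 0.5805 -0.1715  0.157 ] [-5.3 15. ]
hR [ 0.594  -0.1705  0.157 ] [ 8.3 15. ]
```

The view shows the blade's edge centred ~2 mm to +x of the slot middle, with its line at (313,354) in the crop. I'll correct by 2 mm and go down to just before the drag begins.

Request:
{"fn": "move_arm", "kwargs": {"commands": [[[-0.2,0,0,0,0.3],[-0.2,0,0.4,0,0.3],[-0.2,0,0.9,0,0.3],[-0.2,0,1.4,0,0.3],[-0.2,0,1.9,0,0.3],[-0.2,0,2.4,0,0.3],[-0.2,0,2.9,0,0.3],[-0.2,0,3.2,0,0.3],[-0.2,0,3.2,0,0.3]]], "squeeze": 80}}

```text
t: 13.62
tool_pos: [0.5852, -0.187, 0.1346]
eef_rot: [[0.997, 0.074, 0.009], [0.074, -0.997, -0.005], [0.008, 0.006, -1.0]]
ft_force: [0.1, 0.0, 0.4]
grip_width: 0.157
```

```bash
python3 go.py .5848 -.1861 .1207 4.2
```

```text
t 13.62 tcp [ 0.5852 -0.187   0.1346] yaw tool x 4.23 tilt z [ 0.0087 -0.005  -1.    ] F [0.1 0.  0.4] gw 0.157
shift cm [-0.04 -0.1   1.39]
twist 0.001
```

Request:
{"fn": "move_arm", "kwargs": {"commands": [[[0,0,0.2,0,0.3],[0,0,0.4,0,0.3],[0,0,0.6,0,0.3],[0,0,0.8,0,0.3],[0,0,1.0,0,0.3],[0,0,1.2,0,0.3],[0,0,1.4,0,0.3],[0,0,1.4,0,0.3],[0,0,1.4,0,0.3]]]}}

```text
t: 14.75
tool_pos: [0.5865, -0.1881, 0.1224]
eef_rot: [[0.997, 0.073, 0.012], [0.074, -0.997, -0.006], [0.011, 0.007, -1.0]]
ft_force: [-0.6, -1.4, 7.3]
grip_width: 0.151
```

```bash
python3 go.py .5848 -.1861 .1207 4.2; python3 - <<'E'
from h import *
import cv2
o=[]
for n in ["wrist","scene"]:
  d=arm.get_image(n);np.savez(f"pics/{n}11",**d);i=d["image"][:,:,::-1]
  c={"wrist":i[200:300,265:385],"scene":i[190:290,190:310]}[n]
  o.append(cv2.resize(c,(600,500) if n=="wrist" else (600,500),interpolation=cv2.INTER_CUBIC))
cv2.imwrite("pics/c11w.png",o[0]);cv2.imwrite("pics/c11s.png",o[1])
E
```

```text
t 14.75 tcp [ 0.5865 -0.1881  0.1224] yaw tool x 4.22 tilt z [ 0.0119 -0.0062 -0.9999] F [-0.6 -1.4  7.3] gw 0.151
shift cm [-0.16 -0.22  0.17]
twist 0.0
```

View pics/c11w.png

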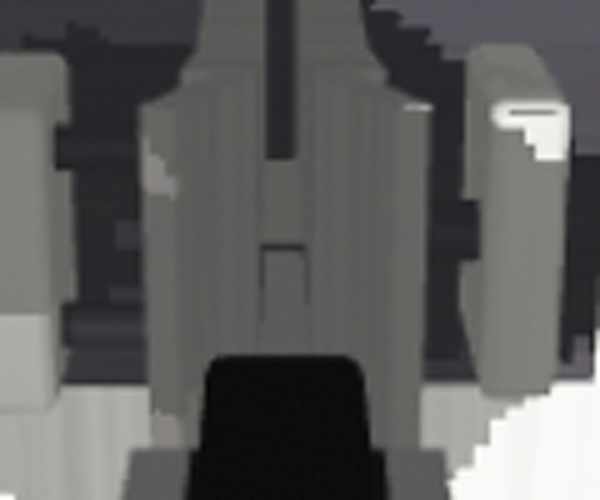

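View pics/c11s.png

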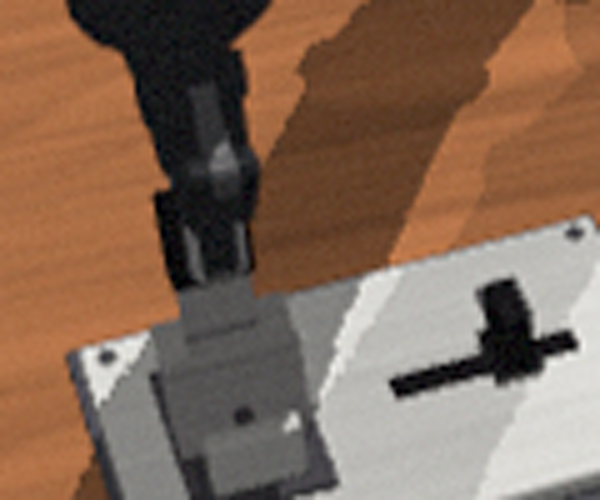

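```bash
cat > lz.py <<'E'
from h import *
import sys
def lz(npz,tcp,px,off=.0149):
    d=dict(np.load(npz));a=np.radians(4.22);y=np.array([-np.sin(a),np.cos(a),0]);x=np.array([np.cos(a),np.sin(a),0])
    g=np.array(tcp)
    o,w=ray(d,*px,True);k=(off-(o-g)@y)/(w@y);q=o+k*w
    print("pt",np.round(q,4),"rel x,y mm",np.round([(q-g)@x*1e3,(q-g)@y*1e3,(q-g)[2]*1e3],1))
lz("pics/wrist10.npz",[.5868,-.1861,.1663],(265+313.5/5.5,185+354/5.5))
lz("pics/wrist11.npz",[.5865,-.1881,.1224],(265+283/5,200+246/5))
lz("pics/wrist11.npz",[.5865,-.1881,.1224],(265+280/5,200+157/5))
d=dict(np.load("pics/wrist11.npz"))
for p in [(143,105),(432,108),(150,440),(425,440)]: print(atz(d,265+p[0]/5,200+p[1]/5,.082,True).round(4))
E
python3 lz.py
```

```text
pt [ 0.5873 -0.1711  0.1276] rel x,y mm [  1.6  14.9 -38.7]
pt [ 0.5869 -0.1731  0.0835] rel x,y mm [  1.5  14.9 -38.9]
pt [ 0.5869 -0.1731  0.0534] rel x,y mm [  1.5  14.9 -69. ]
[ 0.5716 -0.1594  0.082 ]
[ 0.6011 -0.1576  0.082 ]
[ 0.5741 -0.1973  0.082 ]
[ 0.6041 -0.1953  0.082 ]
```

Request:
{"fn": "move_arm", "kwargs": {"commands": [[[0,0,0.1,0,0.3],[0,0,0.2,0,0.3],[0,0,0.3,0,0.3],[0,0,0.3,0,0.3],[0,0,0.3,0,0.3]]]}}

```text
t: 15.48
tool_pos: [0.5875, -0.1885, 0.1207]
eef_rot: [[0.997, 0.074, 0.014], [0.074, -0.997, -0.006], [0.014, 0.007, -1.0]]
ft_force: [-1.3, 0.4, 7.2]
grip_width: 0.151
```

```bash
python3 go.py .5848 -.1861 .1207 4.2; python3 - <<'E'
from h import *
import cv2
o=[]
for n in ["wrist","top","scene"]:
  d=arm.get_image(n);np.savez(f"pics/{n}12",**d);i=d["image"][:,:,::-1]
  cv2.imwrite(f"pics/{n}12.png",i)
i=np.load("pics/wrist12.npz")["image"][:,:,::-1];cv2.imwrite("pics/c12w.png",cv2.resize(i[160:300,245:405],None,fx=4,fy=4,interpolation=cv2.INTER_CUBIC))
E
```

```text
t 15.47 tcp [ 0.5875 -0.1885  0.1207] yaw tool x 4.23 tilt z [ 0.0141 -0.0064 -0.9999] F [-1.3  0.4  7.2] gw 0.151
shift cm [-0.25 -0.25 -0.01]
twist 0.0
```

View pics/c12w.png

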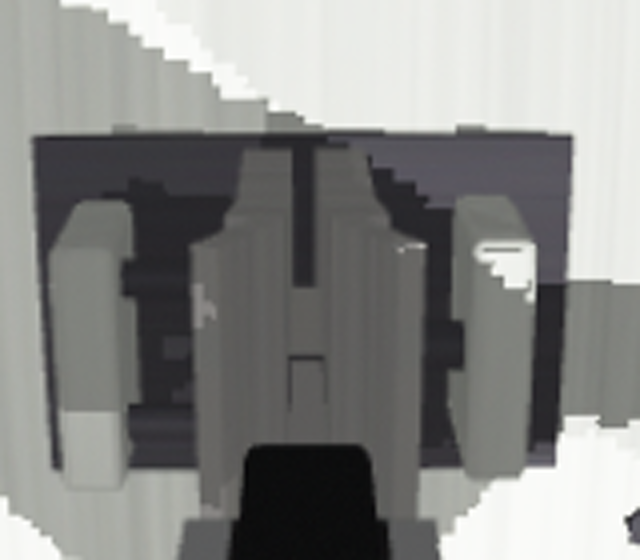

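View pics/scene12.png

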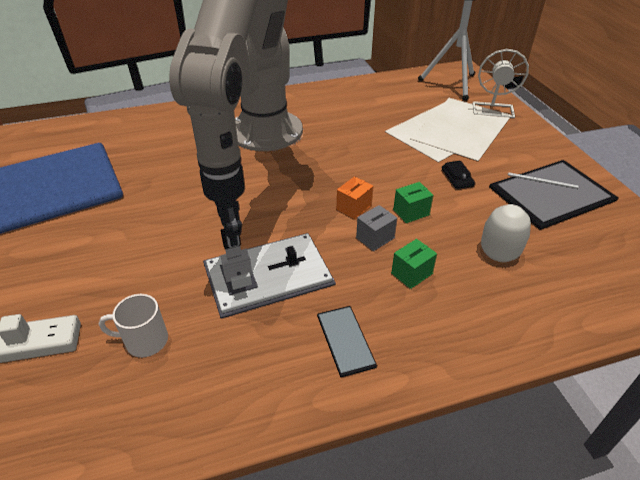

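```bash
python3 - <<'E'
from lz import lz
lz("pics/wrist12.npz",[.5875,-.1885,.1207],(245+308/4,160+356/4))
from h import *
# independent: plate top height triangulated from two wrist views (rim corners)
a,b=[dict(np.load(f"pics/wrist{k}.npz")) for k in (10,12)]
for n,p,q in [("R",(265+415/5.5,185+105/5.5),(245+425/4,160+245/4)),("L",(265+175/5.5,185+105/5.5),(245+191/4,160+243/4))]:
    print(n,*tri([ray(a,*p,True),ray(b,*q,True)]))
for q in [(191,243),(425,245)]: print(atz(b,245+q[0]/4,160+q[1]/4,.082,True).round(4))
import cv2
i=np.load("pics/scene12.npz")["image"][:,:,::-1];cv2.imwrite("pics/s12z.png",cv2.resize(i[215:315,200:340],None,fx=5,fy=5,interpolation=cv2.INTER_CUBIC))
E
```

```text
pt [ 0.5873 -0.1711  0.1276] rel x,y mm [  1.6  14.9 -38.7]
pt [ 0.5869 -0.1731  0.0835] rel x,y mm [  1.5  14.9 -38.9]
pt [ 0.5869 -0.1731  0.0534] rel x,y mm [  1.5  14.9 -69. ]
[ 0.5716 -0.1594  0.082 ]
[ 0.6011 -0.1576  0.082 ]
[ 0.5741 -0.1973  0.082 ]
[ 0.6041 -0.1953  0.082 ]
pt [ 0.5882 -0.1735  0.0815] rel x,y mm [  1.8  14.9 -39.2]
R [ 0.5960912  -0.14686483  0.12213224] [np.float64(0.0013356982902801753), np.float64(0.001335698290280274)]
L [ 0.57161188 -0.15925269  0.08163872] [np.float64(0.0006615207600729758), np.float64(0.0006615207600729323)]
[ 0.5723 -0.1592  0.082 ]
[ 0.6018 -0.1574  0.082 ]
```

View pics/s12z.png

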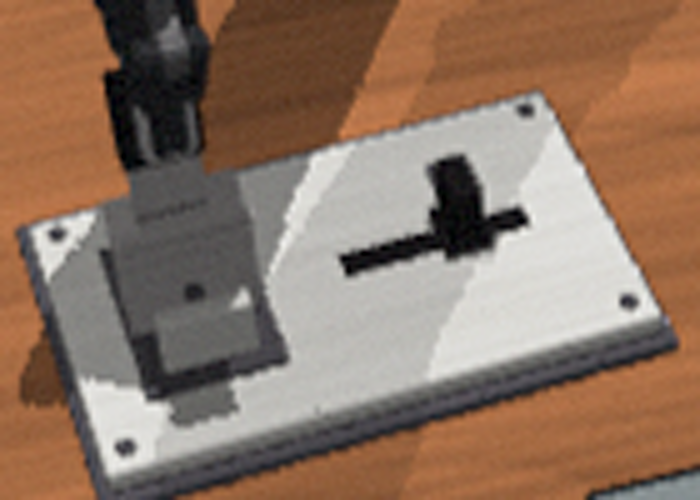

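```bash
python3 go.py .5848 -.1861 .1207 4.2; python3 -c "
from plant import arm
print(arm.hand_in())"
```

```text
t 15.62 tcp [ 0.5875 -0.1885  0.1207] yaw tool x 4.22 tilt z [ 0.0141 -0.0064 -0.9999] F [-0.8  0.3  7.3] gw 0.15
shift cm [-0.25 -0.25 -0.01]
twist 0.0
the job is handed in; nothing more can be done
None
```

I set the gap slider level with the rib, took the gauge out of the grey stand and slid the blade into the clamp slot. I handed in at about 15.6 s with the gauge still gripped at 80 N; the hand-in gives no verdict.

**Last checks**
- **Slider:** the pointer was in line with the rib to within about 1 mm. I didn't touch it again, and it still looked aligned in the wrist view on the way to the clamp.
- **Line height:** the line measured 81.5 mm above the table. The plates' top edges are at 82 mm by the text, and one corner measured 81.6 mm.
- **Blade position:** it is about 1 mm off the slot's middle across it and about 3 mm along it. It leans about 0.015 rad and is turned less than 0.002 rad.
- **Drag and yield:** the drag was 7.3 N. The plates stood about 2.4 mm further apart than before insertion, which fits the expected 2 mm yield.
- **Bystanders:** none looked shifted in the last scene picture, judged by eye only.

**Checks that disagreed**
- **Second plate corner:** it triangulated to 122 mm, which can't be right. I put this down to the clamp's top floating sideways between the two views and ignored it.
- **Camera difference:** the scene and top cameras placed the clamp 2–3 mm differently from the wrist camera. I used the wrist camera.
- **Stand size:** its top measured about 2 mm smaller each way than stated. Its height agreed to 1 mm.

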